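# Turn the mug warmer up and start it

## Task

With a fingertip, turn the knurled dial of the mug warmer clockwise until its white pointer clicks in at the orange dot and stays there, and take the finger off it; then press the green start button fully down and let it go. Work by touch only: pinch and lift nothing, leave the mug standing on its plate and all other things where they are.

Things in the scene. Friction and masses are not known exactly. Their poses are not given: they have to be found in the camera images.
- warmer: Electric mug warmer, flat grey housing fixed to the worktop, 185 (its x) by 305 mm (its y), top face 36 mm above the worktop. Origin on the worktop under its middle; x points to its back, away from the robot at yaw 0, y to its left, z up. In its frame the warming plate (dark disc, 124 mm across, top at z 40 mm) is centred at (0, 85) mm, the dial at (20, -80), the start button at (-70, -80).
- dial (a joint): Dial angle (rad), grows clockwise seen from above. Five detents: 0, 0.524, 1.047, 1.571 (the orange dot), 2.094, with stops just beyond the end ones. It starts in or near one of the first three. Leaving a detent takes about 0.03 N m; half-way on (0.26 rad) it snaps into the next, and let go sooner it snaps back.
- dial_top (a point): Centre of the dial's flat top, on its vertical axis, 54 mm above the worktop. Black disc 89 mm across, 13 mm thick, knurled rim and edge, white pointer line on top. Sprung: pressed down it gives up to 5 mm, about 1 N at first touch and 1.5 N more per mm, and comes up again. A fingertip pressing the top with some 5 N, 20 to 30 mm from the axis, and turning with it, drags it round.
- orange_dot (a point): Centre of the flat orange dot, 10 mm across, on the housing 52 mm from the dial's axis, the fourth of five dots (the others white, 5 mm, one for each detent); it lies 30 deg clockwise of the warmer's x axis. The pointer must aim at it.
- start (a joint): Travel of the green start button (m): 0 up, 0.006 fully down; sprung, about 5 N when down, comes up again when let go.
- start_top (a point): Centre of the top of the green start button (26 mm across, round) in front of the dial; it is pressed straight down.
- mug_centre (a point): Middle (half-way up) of the cream mug, 94 mm high, 90 mm across with a handle to 120 mm, standing loose on the warming plate. Leave it alone.
- wood_mill: Brown wooden mill, 58 mm across, 150 mm high, origin under its centre. Bystander.
- tea_box: Red tea box, 68 x 122 x 98 mm, origin under its centre. Bystander.
- spice_jar: Spice jar with green cap, 46 mm across, 106 mm high, origin under its centre. Bystander.
- teaspoon: Steel teaspoon, 136 mm long, lying flat, origin under its centre. Bystander.
- yellow_mug: Yellow mug, 84 x 119 x 100 mm, origin under its centre. Bystander.
Not all that is in view belongs to the job. Leave any pink or purple look-alike of the part that bears mug_centre alone.

How it is judged (in metres and radians):
On the way, in this order (a step that is already met when the one before it is completed fails the run):
1. the dial rests in the detent at the orange dot, finger off it (value of joint dial between 1.451 and 1.691 rad and contact force between the fingers and dial below 0.3 N and velocity of joint dial between -0.2 and 0.2 rad/s), for 0.2 s.
2. the start button is fully down (value of joint start above 0.0048 m), for 0.05 s.
At the end, for the whole second after the job is handed in: The dial rests within 0.12 rad of the orange detent (1.571), the button is up again (under 1.5 mm), the cream mug stands on the plate within 15 mm of where it was, and the bystanders are within 20 mm of where they were (value of joint dial between 1.451 and 1.691 rad and value of joint start below 0.0015 m and distance of mug_centre from where it was at the start of the episode below 0.015 m and angle between mug_centre's own z axis and vertical below 0.1 rad and z of mug_centre in the frame of warmer below 0.095 m and distance of each of wood_mill, tea_box, spice_jar, teaspoon, yellow_mug from where it was at the start of the episode below 0.02 m); the robot touches nothing.
It fails at once if the start button is pressed while the dial is not at the orange dot (value of joint start above 0.003 m and not (value of joint dial between 1.371 and 1.771 rad)).
It fails at once if the cream mug is shifted more than 15 mm, lifted or tipped (distance of mug_centre from where it was at the start of the episode above 0.015 m or angle between mug_centre's own z axis and vertical above 0.15 rad).
It fails at once if another thing is shifted more than 20 mm or lifted (distance of any of wood_mill, tea_box, spice_jar, teaspoon, yellow_mug from where it was at the start of the episode above 0.02 m).
It also fails if it takes over 48 s, if anything falls off the work surface, if the arm or the gripper's body presses on something with over 40 N, if the wrist force passes 120 N, or if a joint passes its speed limit or range.

## Robot

A 6-joint arm with a two-finger parallel gripper is mounted at the origin on a cart in front of the work surface, level with it; the furniture and walls round the work are solid. World frame = base frame: x ahead of the robot, y to its left, z up, the work surface at z = 0. Lengths are in m, angles in degrees, forces in N, time in s.
With the tool pointing down it reaches from about 0.4 to 0.825 m from the base axis. Payload 7 kg.
Tool frame: the origin (TCP) lies between the finger pads; the fingertips stand 19 mm ahead of it and the grasp point (between the pads) is the TCP; z points along the fingers, y is the line along which they close (so a half turn about z gives the same grasp; the last joint's range is limited). The gripper opens to 88 mm and grips with 3 to 60 N. Pads are 19 mm wide; open, the fingers measure 130 mm over their backs; the gripper's body (78 mm by 193 mm) begins 47 mm behind the grasp point.
Start: joints at [16.507, 20.546, 0.682, 0, -70.136, -16.507], TCP at [0.675, -0, 0.246] pointing down, gripper open.
Joint ranges: [-176.03, 176.03], [-82.01, 121.73], [-58.28, 71.71], [-173.87, 95.51], [-174.79, -0.11], [-173.66, 173.66]. Speed limits (degrees/s): [136.94, 136.94, 172.46, 180, 180, 180].

## Interface

Orientations are given as [roll, pitch, yaw] about the fixed x, y, z axes, in that order (R = Rz(yaw) Ry(pitch) Rx(roll)).
In Python, from plant import get_obs, snapshot, close_job, spot_in, spot_point gives the robot as it stands.
- The arm moves only by the tool play_rows, never from a script. Its argument "plan" is a list of rows, each a list of 6 numbers: the shift along the tool's x, y, z in cm, then the turn, a rotation vector about the tool's x, y, z in degrees. A call has 1 to 20 rows; each row shifts and turns the commanded pose from where the row before left it, along the tool's axes as they then stand; what a row does not reach is not made up. A row lasts 1/12 s, in which the tool goes at most 41.7 mm and 7.16 degrees, less where a joint would pass 70% of its speed; a pose out of reach is approached as far as the arm can. A call is refused whole if a number of a shift passes 4.17 or a number of a turn 7.16, either way. A call with a gripper value outside its range is refused whole. "grip" is the finger opening in cm, from 0 to 8.76, set as the call begins (left out, the last holds). The fingers move at their own pace and stop on an object; the grip force is fixed at half the most. Time passes only in rows, so rows that do not move let the fingers close. It gives the time, the measured TCP pose, the force, the opening and the grip force at its end, in the units of the state.
- get_obs(): the state, without advancing time (a new reading comes with each control period).
- snapshot(name): name is "scene" or "side" or "wrist"; returns a dict with "frame" (400x640x3 uint8, red, green, blue), "fx", "fy", "cx", "cy" (pixels), "position" and "attitude" of the camera in the world. Camera axes: x right, y down, z forward; pixel columns grow to the right and rows downward; lengths in m; the calibration is good to about 2 mm. A picture is of the moment at which its call begins. There is no depth.
- close_job(): hands the job in; it is judged then, once.
Trained networks look in the newest picture that a camera, given by its name, has taken for a name from the list of things; names that differ only in an ending like _2 or _b are one class to them, and where a whole thing is asked for, a point or a joint stands for the part that bears it (a point fixed in the world has none). Each returns a list of dicts, best first, with "score" (0 to 1); they miss things now and then, are a little off and sometimes report something else, mostly with a low value. They report only what shows in the picture. A call takes as long as a camera call. They do not tell look-alikes from the thing itself.
- spot_in(camera, thing): "position" ([x, y, z] in m, in world coordinates, good to about 4 mm: the middle of the surface that is visible of it).
- spot_point(camera, thing): "position" ([x, y, z] in m, in world coordinates, good to about 4 mm: a listed point, or the origin of a listed thing).
The state is a dict: "clock": time; "joint_pos": joint angles; "qvel": joint speeds; "tau": joint torques, N m; "tool_pos": TCP position; "orientation": TCP orientation; "force": force on the tool from outside, world axes, zero at the start; "moment": the same for the moment, N m; "opening": finger opening in m; "gripper_force": force on a finger pad.
Only numpy, scipy, OpenCV 4.12 (cv2) and the standard library are available. Lean on these libraries where they do the work, as an engineer would, in place of code of your own. Each camera call takes 0.05 s, during which the arm holds its last target. There are 200 camera calls.

## Working session

There is one attempt and no reset: what is moved stays moved. The work goes in short steps, Python scripts to look and compute and a tool call to move; the robot and the scene stay as the last step left them, time stands still between calls to the robot, and variables do not carry over. Pictures are saved under pics/ and viewed, at most 10 in all, crops included, and the job is handed in when it is done.

Besides the shell and the picture viewer there is one more tool, called after "Call:" in YAML: its name, and indented under it one key for each argument. play_rows: Moves the arm, as the interface text tells. Its arguments: {"type":"object","properties":{"plan":{"type":"array","items":{"type":"array","items":{"type":"number"}}},"grip":{"type":"number"}},"required":["plan"]}

```bash
mkdir -p pics; ls
cat > h.py <<'E'
from plant import get_obs, snapshot, close_job, spot_in, spot_point
import numpy as np, cv2
def save(n,f): cv2.imwrite('pics/'+f,snap[n]['frame'][:,:,::-1])
snap={}
def take(n): snap[n]=snapshot(n); return snap[n]
E
python3 - <<'E'
from h import *
o=get_obs(); print(o)
for c in ['scene','side','wrist']:
    s=take(c); print(c,s['fx'],s['cx'],s['cy'],s['position'],s['attitude'])
    for t in ['warmer','dial_top','orange_dot','start_top','mug_centre']:
        print(c,t,[(np.round(d['position'],4).tolist(),round(d['score'],2)) for d in spot_point(c,t)[:3]])
im=np.vstack([cv2.resize(snap['scene']['frame'],(480,300)),cv2.resize(snap['side']['frame'],(480,300))])
cv2.imwrite('pics/a.png',im[:,:,::-1]); save('wrist','w.png')
E
```

```text
pics
{'clock': 0.0, 'joint_pos': array([ 1.65070989e+01,  2.05918088e+01,  6.34504643e-01, -1.80219878e-02,
       -7.01362651e+01, -1.65058700e+01]), 'qvel': array([ 0.01454196, -0.00443375,  0.06120835, -0.02084886, -0.00379229,
        0.07467547]), 'tau': array([-8.00930356e-04, -5.82726967e+01,  2.93058443e+01,  6.99745238e+00,
        6.93249181e-03, -2.06530804e-04]), 'tool_pos': array([ 6.74551085e-01, -3.21071479e-05,  2.44630598e-01]), 'orientation': array([ 1.79905473e+02, -1.03429104e-02, -9.00049000e+01]), 'force': array([-0.43797952,  0.40183189, -1.09409377]), 'moment': array([ 0.04300489,  0.05632887, -0.00438743]), 'gripper_force': 0.0, 'opening': 0.08734987693449779}
scene 470.5704135204604 317.25938735259365 204.50847439298585 [ 0.67797322 -0.76500088  1.58273775] [-149.77315574   -0.61066912    7.47589108]
scene warmer [([0.5861, -0.0057, 0.0055], 0.8)]
scene dial_top [([0.6304, -0.0734, 0.0524], 0.88), ([0.4918, -0.3799, 0.0038], 0.41)]
scene orange_dot [([0.6823, -0.0875, 0.0375], 0.93)]
scene start_top [([0.5456, -0.1009, 0.0574], 0.42)]
scene mug_centre [([0.5
[... 300 characters left out ...]
, 0.0562], 0.55)]
side dial_top [([0.6306, -0.0754, 0.0575], 0.81)]
side orange_dot [([0.6841, -0.0865, 0.0395], 0.75)]
side start_top [([0.5408, -0.1033, 0.0607], 0.41), ([0.389, -0.3224, 0.0022], 0.36)]
side mug_centre [([0.5694, 0.2838, 0.0438], 0.96), ([0.5583, 0.0804, 0.0824], 0.95), ([0.7943, -0.3081, 0.0484], 0.71)]
wrist 300.85749271294156 320.43267934624487 197.5512810065411 [ 0.67540009 -0.07235903  0.38491224] [ 1.64416141e+02 -4.69354748e-02 -1.79999391e+02]
wrist warmer [([0.5858, -0.0035, -0.0004], 0.97)]
wrist dial_top [([0.6266, -0.0748, 0.0517], 0.79)]
wrist orange_dot [([0.6813, -0.0863, 0.0365], 0.63)]
wrist start_top [([0.5419, -0.1002, 0.0583], 0.64)]
wrist mug_centre []
```

View pics/a.png

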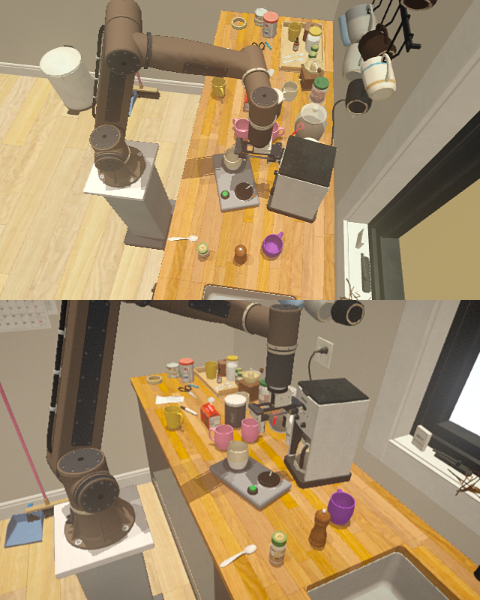

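View pics/w.png

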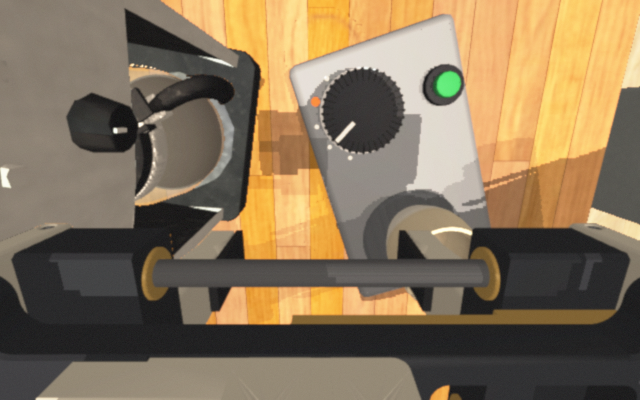

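The wrist view shows the dial at about (362,110). Its pointer aims lower-left to (335,143), at the second dot (0.524 rad), and the orange dot is at (316,101), so it needs about 60° clockwise. The warmer's yaw is about 17°. Before moving I'll check the clearance to the coffee machine and the mug handle.

Run:
```python
from h import *
a=take('scene')['frame'][150:310,260:470]; b=take('side')['frame'][70:310,260:490]
im=np.hstack([cv2.resize(a,(420,480))[:480],cv2.resize(b,(368,384))] if 0 else [cv2.resize(a,(420,320)),cv2.resize(b,(307,320))])
im=cv2.resize(im,(800,352)); print(im.shape)
cv2.imwrite('pics/b.png',im[:,:,::-1])
```

```text
(352, 800, 3)
```

View pics/b.png

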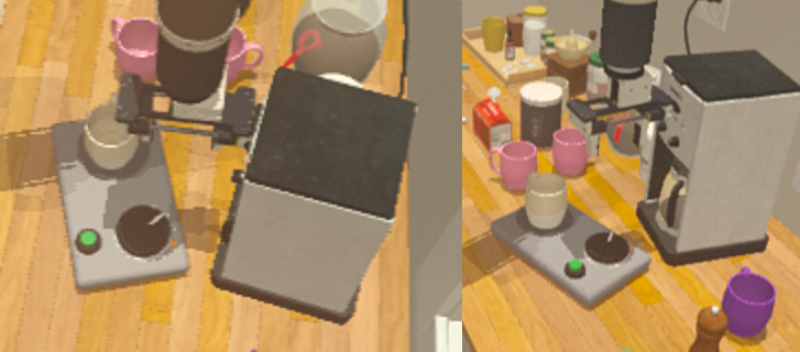

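```bash
cat >> h.py <<'E'
from scipy.spatial.transform import Rotation as Ro
def ray(s,u,v):
    d=Ro.from_euler('xyz',s['attitude'],degrees=True).apply([(u-s['cx'])/s['fx'],(v-s['cy'])/s['fy'],1]); return np.array(s['position']),d
def onz(s,u,v,z):
    p,d=ray(s,u,v); return p+d*(z-p[2])/d[2]
def tri(r1,r2):
    A=np.c_[r1[1],-r2[1]]; t=np.linalg.lstsq(A,r2[0]-r1[0],rcond=None)[0]
    a=r1[0]+t[0]*r1[1]; b=r2[0]+t[1]*r2[1]; return (a+b)/2,np.linalg.norm(a-b)
E
python3 - <<'E'
from h import *
A=take('scene');B=take('side');W=take('wrist')
l=lambda u,v:ray(A,260+u/2.2,150+v/2.2); r=lambda u,v:ray(B,260+(u-462)/1.469,70+v/1.467)
for p,q in [((280,68),(664,57)),((243,182),(700,97)),((215,280),(672,262))]: print(tri(l(*p),r(*q)))
for n,u,v,z in [('dial',362,110,.054),('pt',335,143,.054),('orange',316,101,.036),('btn',447,85,.045),('tray',258,65,.03),('tray2',240,217,.03)]: print(n,onz(W,u,v,z))
E
```

```text
(array([0.79820761, 0.04807868, 0.37840485]), np.float64(0.00796341632933885))
(array([ 0.75715206, -0.13413439,  0.38305196]), np.float64(0.017614963704815783))
(array([ 0.75639078, -0.12903332,  0.00658608]), np.float64(0.0017950223187682872))
dial [ 0.6312295  -0.07607039  0.054     ]
pt [ 0.65930083 -0.04162746  0.054     ]
orange [ 0.68001861 -0.08582085  0.036     ]
btn [ 0.54065751 -0.10167831  0.045     ]
tray [ 0.74319764 -0.12345678  0.03      ]
tray2 [0.77540115 0.05177199 0.03      ]
```

Call:
play_rows:
  plan:
    - [1.5, 0.9, 0, 0, 0, 0]
    - [1.5, 0.9, 0, 0, 0, 0]
    - [1.5, 0.9, 0, 0, 0, 0]
    - [1.5, 0.9, 0, 0, 0, 0]
    - [1.5, 0.9, 0, 0, 0, 0]
    - [0, 0, 0, 0, 0, -6.4]
    - [0, 0, 0, 0, 0, -6.4]
    - [0, 0, 0, 0, 0, -6.4]
    - [0, 0, 0, 0, 0, -6.4]
    - [0, 0, 0, 0, 0, -6.4]
    - [0, 0, 0, 0, 0, -6.4]
    - [0, 0, 0, 0, 0, -6.4]
    - [0, 0, 0, 0, 0, -6.4]
    - [0, 0, 0, 0, 0, -6.4]
    - [0, 0, 0, 0, 0, -6.4]
    - [0, 0, 0, 0, 0, 0]
    - [0, 0, 0, 0, 0, 0]
  grip: 3.0

```text
clock: 2.57
tool_pos: [0.6295, -0.076, 0.2458]
orientation: [-180.0, -0.0, -26.2]
force: [0.5, 0.1, -0.6]
opening: 0.0299
gripper_force: 0.0
```

Run:
```python
from h import *
o=get_obs(); print(o['clock'],o['tool_pos'],o['orientation'],o['opening'],o['force'])
s=take('wrist'); save('wrist','c.png')
for t in ['dial_top','orange_dot','start_top','mug_centre']:
    print(t,[(np.round(d['position'],4).tolist(),round(d['score'],2)) for d in spot_point('wrist',t)[:3]])
```

```text
2.5667 [ 0.62947049 -0.0759944   0.24582362] [-1.79989497e+02 -1.31669406e-02 -2.62443562e+01] 0.02993193046186825 [ 0.5115645   0.14513465 -0.56782565]
dial_top [([0.6291, -0.076, 0.0525], 0.92), ([0.4949, -0.3749, -0.0013], 0.7)]
orange_dot [([0.6822, -0.0843, 0.0394], 0.57)]
start_top [([0.5409, -0.1026, 0.0574], 0.58)]
mug_centre [([0.7413, 0.2782, 0.0431], 0.77)]
```

View pics/c.png

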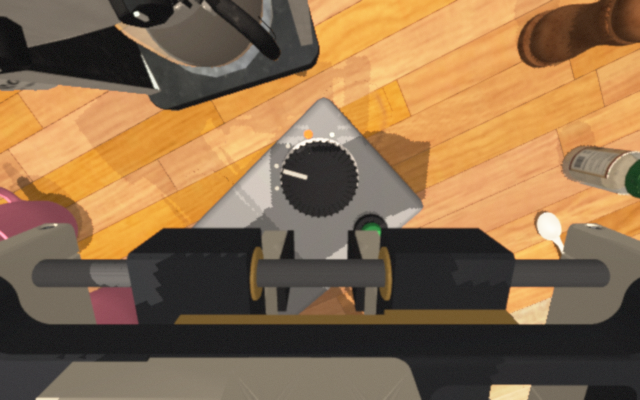

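The dial is centred under the tool, with the pointer still at the second dot (pointer end 283,173; orange dot 308,133). I'll descend to just above it.

Call:
play_rows:
  plan:
    - [0, 0, 2, 0, 0, 0]
    - [0, 0, 2, 0, 0, 0]
    - [0, 0, 2, 0, 0, 0]
    - [0, 0, 2, 0, 0, 0]
    - [0, 0, 2, 0, 0, 0]
    - [0, 0, 2, 0, 0, 0]
    - [0, 0, 2, 0, 0, 0]
    - [0, 0, 1, 0, 0, 0]
    - [0, 0, 0.7, 0, 0, 0]
    - [0, 0, 0, 0, 0, 0]
    - [0, 0, 0, 0, 0, 0]

```text
clock: 3.73
tool_pos: [0.6304, -0.075, 0.0891]
orientation: [180.0, -0.0, -26.0]
force: [-0.0, 1.0, -0.1]
opening: 0.0301
gripper_force: 0.0
```

Call:
play_rows:
  plan:
    - [0, 0, 0.3, 0, 0, 0]
    - [0, 0, 0.3, 0, 0, 0]
    - [0, 0, 0.2, 0, 0, 0]
    - [0, 0, 0.2, 0, 0, 0]
    - [0, 0, 0, 0, 0, 0]
    - [0, 0, 0, 0, 0, 0]
    - [0, 0, 0, 0, 0, 0]

```text
clock: 4.32
tool_pos: [0.63, -0.075, 0.0787]
orientation: [-180.0, -0.0, -26.0]
force: [-1.0, 0.4, 0.1]
opening: 0.0299
gripper_force: 0.0
```

Call:
play_rows:
  plan:
    - [0, 0, 0.2, 0, 0, 0]
    - [0, 0, 0.2, 0, 0, 0]
    - [0, 0, 0.2, 0, 0, 0]
    - [0, 0, 0.2, 0, 0, 0]
    - [0, 0, 0.1, 0, 0, 0]
    - [0, 0, 0, 0, 0, 0]
    - [0, 0, 0, 0, 0, 0]
    - [0, 0, 0, 0, 0, 0]

```text
clock: 4.98
tool_pos: [0.6301, -0.075, 0.07]
orientation: [-180.0, -0.0, -26.0]
force: [-1.9, 1.1, 5.7]
opening: 0.0299
gripper_force: 2.7
```

Call:
play_rows:
  plan:
    - [0, 0, 0, 0, 0, 4]
    - [0, 0, 0, 0, 0, 4]
    - [0, 0, 0, 0, 0, 4]
    - [0, 0, 0, 0, 0, 4]
    - [0, 0, 0, 0, 0, 4]
    - [0, 0, 0, 0, 0, 4]
    - [0, 0, 0, 0, 0, 4]
    - [0, 0, 0, 0, 0, 4]
    - [0, 0, 0, 0, 0, 4]
    - [0, 0, 0, 0, 0, 4]
    - [0, 0, 0, 0, 0, 4]
    - [0, 0, 0, 0, 0, 4]
    - [0, 0, 0, 0, 0, 4]
    - [0, 0, 0, 0, 0, 4]
    - [0, 0, 0, 0, 0, 4]
    - [0, 0, 0, 0, 0, 0]
    - [0, 0, 0, 0, 0, 0]
    - [0, 0, 0, 0, 0, 0]

```text
clock: 6.48
tool_pos: [0.6296, -0.0747, 0.0699]
orientation: [180.0, 0.0, -86.0]
force: [-2.7, 2.3, 6.0]
opening: 0.0302
gripper_force: 3.1
```

Run:
```python
from h import *
o=get_obs(); print(o['clock'],o['moment'],o['force'])
a=take('scene')['frame'][190:270,270:370]; b=take('wrist')['frame']
c=take('side')['frame'][200:280,320:420]
im=np.hstack([cv2.resize(np.vstack([a,c]),(250,400)),b[:, 100:540]])
cv2.imwrite('pics/d.png',im[:,:,::-1])
```

```text
6.4833 [ 0.97307052  1.27526282 -0.05219177] [-2.71630588  2.25687899  5.97964259]
```

View pics/d.png

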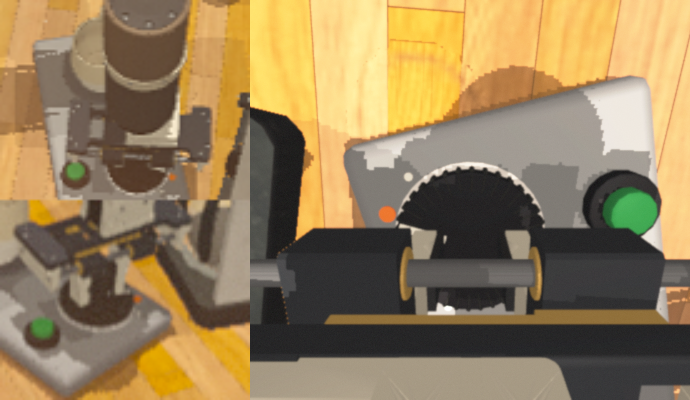

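The fingers hide the pointer here, so I'll lift straight up and then look.

Call:
play_rows:
  plan:
    - [0, 0, -0.3, 0, 0, 0]
    - [0, 0, -0.5, 0, 0, 0]
    - [0, 0, -1, 0, 0, 0]
    - [0, 0, -2, 0, 0, 0]
    - [0, 0, -2, 0, 0, 0]
    - [0, 0, -2, 0, 0, 0]
    - [0, 0, -2, 0, 0, 0]
    - [0, 0, -2, 0, 0, 0]
    - [0, 0, -2, 0, 0, 0]
    - [0, 0, -1, 0, 0, 0]
    - [0, 0, 0, 0, 0, 0]
    - [0, 0, 0, 0, 0, 0]

```text
clock: 7.63
tool_pos: [0.63, -0.075, 0.2179]
orientation: [-179.9, 0.0, -86.0]
force: [-0.6, 0.3, -1.1]
opening: 0.0297
gripper_force: 0.0
```

Run:
```python
from h import *
o=get_obs(); print(o['clock'],o['tool_pos'],o['orientation'])
s=take('wrist'); save('wrist','e.png')
for t in ['dial_top','orange_dot','start_top']:
    print(t,[(np.round(d['position'],4).tolist(),round(d['score'],2)) for d in spot_point('wrist',t)[:2]])
```

```text
7.6333 [ 0.6300121  -0.07501312  0.21791573] [-1.79938634e+02  2.17167476e-02 -8.60152394e+01]
dial_top [([0.627, -0.0733, 0.0506], 0.84)]
orange_dot [([0.6791, -0.0853, 0.0355], 0.9)]
start_top [([0.5424, -0.1042, 0.0585], 0.62)]
```

View pics/e.png

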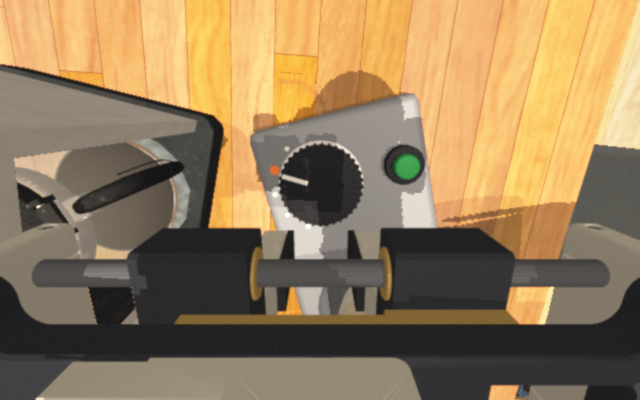

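Run:
```python
from h import *
s=take('wrist')
g=s['frame'].astype(int); m=((g.min(2)>150)&(g.max(2)-g.min(2)<50)).astype(np.uint8)
m[:155]=0;m[210:]=0;m[:,:281]=0;m[:,330:]=0
v,u=np.nonzero(m); P=np.array([onz(s,a,b,.054) for a,b in zip(u,v)])[:,:2]
d=cv2.fitLine(P.astype(np.float32),cv2.DIST_HUBER,0,1e-5,1e-5).ravel(); print(len(P),d,np.degrees(np.arctan(d[1]/d[0])))
for u,v in [(311,227),(288,214),(275,194),(274,170),(287,149)]:
    q=onz(s,u,v,.036)[:2]-[.630,-.075]; print(q,np.degrees(np.arctan2(q[1],q[0])))
```

```text
126 [ 0.19707711  0.980388    0.6602183  -0.07653248] 78.63391
[0.00620985 0.0519358 ] 83.18163617939068
[0.03284162 0.03819525] 49.30989154014108
[0.04802667 0.01602318] 18.450292961619944
[ 0.04987674 -0.01060035] -11.998594359215645
[ 0.03683836 -0.03397925] -42.68806355675625
```

Run:
```python
from h import *
s=take('wrist')
a=onz(s,283,177.5,.054);b=onz(s,307,183.5,.054);print(a,b,np.degrees(np.arctan2(*(a-b)[[1,0]])))
f=s['frame'][130:235,255:375]; cv2.imwrite('pics/f.png',cv2.resize(f,None,fx=5,fy=5,interpolation=cv2.INTER_CUBIC)[:,:,::-1])
```

```text
[ 0.66814243 -0.08192468  0.054     ] [ 0.64332368 -0.07734491  0.054     ] -10.455086982213052
```

View pics/f.png

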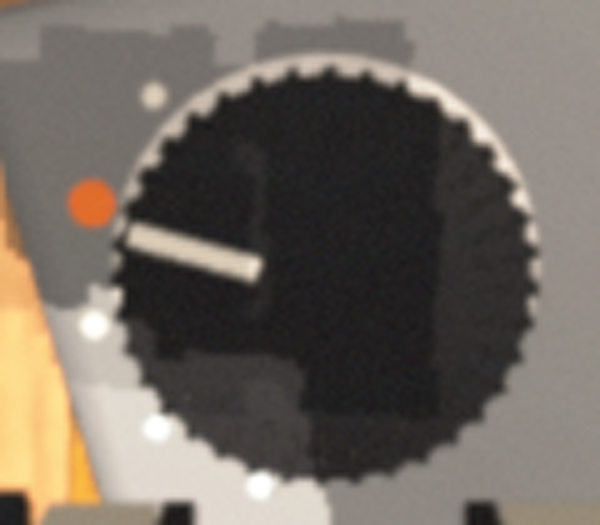

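The pointer now aims at the orange dot (pointer at about −11°, dot at −12° in the world) and the finger is off. Next I'll close the fingers and move over the start button.

Call:
play_rows:
  plan:
    - [0.42, 1.774, 0, 0, 0, 0]
    - [0.42, 1.774, 0, 0, 0, 0]
    - [0.42, 1.774, 0, 0, 0, 0]
    - [0.42, 1.774, 0, 0, 0, 0]
    - [0.42, 1.774, 0, 0, 0, 0]
    - [0, 0, 0, 0, 0, 0]
    - [0, 0, 2, 0, 0, 0]
    - [0, 0, 2, 0, 0, 0]
    - [0, 0, 2, 0, 0, 0]
    - [0, 0, 2, 0, 0, 0]
    - [0, 0, 2, 0, 0, 0]
    - [0, 0, 1.5, 0, 0, 0]
    - [0, 0, 1, 0, 0, 0]
    - [0, 0, 0.5, 0, 0, 0]
    - [0, 0, 0, 0, 0, 0]
    - [0, 0, 0, 0, 0, 0]
  grip: 0

```text
clock: 9.27
tool_pos: [0.5434, -0.1021, 0.0879]
orientation: [-180.0, -0.0, -86.0]
force: [-0.1, -0.8, 0.1]
opening: 0.0002
gripper_force: 0.0
```

Run:
```python
from h import *
o=get_obs(); print(o['clock'],o['tool_pos'],o['orientation'],o['force'])
a=take('scene')['frame'][190:270,270:370]; b=take('wrist')['frame']
c=take('side')['frame'][200:280,320:420]
im=np.hstack([cv2.resize(np.vstack([a,c]),(300,480)),cv2.resize(b[:,120:520],(480,480))])
cv2.imwrite('pics/g.png',im[:,:,::-1])
for c in ['side','scene','wrist']: print([(np.round(d['position'],4).tolist(),round(d['score'],2)) for d in spot_point(c,'start_top')[:2]])
```

```text
9.2667 [ 0.54342569 -0.10214302  0.0879133 ] [-1.79983752e+02 -1.29512008e-02 -8.59839073e+01] [-0.10126237 -0.80145548  0.10472217]
[([0.5405, -0.1012, 0.0605], 0.39)]
[]
[]
```

View pics/g.png

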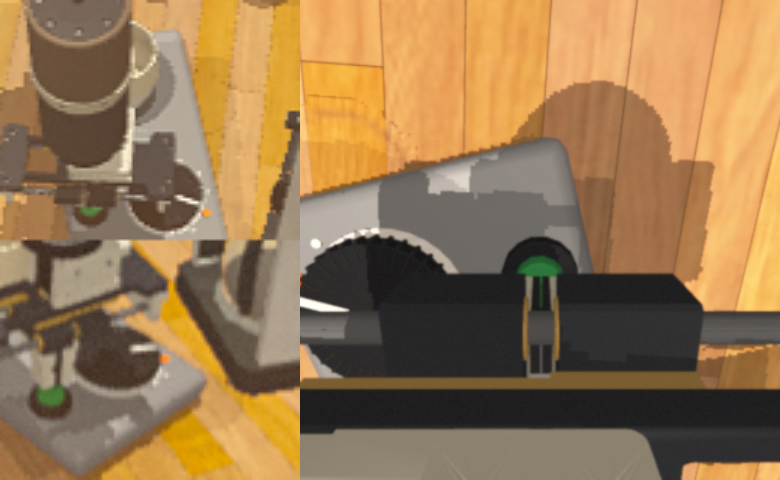

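The closed tips are centred above the green button (wrist view at about (540,268)), and the pointer still aims at the dot. I'll descend gently.

Call:
play_rows:
  plan:
    - [0, 0, 0.2, 0, 0, 0]
    - [0, 0, 0.2, 0, 0, 0]
    - [0, 0, 0.2, 0, 0, 0]
    - [0, 0, 0.2, 0, 0, 0]
    - [0, 0, 0.2, 0, 0, 0]
    - [0, 0, 0.2, 0, 0, 0]
    - [0, 0, 0, 0, 0, 0]
    - [0, 0, 0, 0, 0, 0]

```text
clock: 10.23
tool_pos: [0.5429, -0.1022, 0.0755]
orientation: [180.0, -0.0, -86.0]
force: [-1.2, 0.6, 2.0]
opening: 0.0004
gripper_force: 1.2
```

Call:
play_rows:
  plan:
    - [0, 0, 0.1, 0, 0, 0]
    - [0, 0, 0.1, 0, 0, 0]
    - [0, 0, 0.1, 0, 0, 0]
    - [0, 0, 0, 0, 0, 0]
    - [0, 0, 0, 0, 0, 0]

```text
clock: 10.65
tool_pos: [0.5429, -0.1022, 0.0726]
orientation: [180.0, -0.0, -86.0]
force: [-1.8, 0.7, 4.3]
opening: 0.0003
gripper_force: 2.0
```

Call:
play_rows:
  plan:
    - [0, 0, 0.1, 0, 0, 0]
    - [0, 0, 0.1, 0, 0, 0]
    - [0, 0, 0, 0, 0, 0]
    - [0, 0, 0, 0, 0, 0]
    - [0, 0, 0, 0, 0, 0]

```text
clock: 11.07
tool_pos: [0.5429, -0.1022, 0.0712]
orientation: [-180.0, -0.0, -86.0]
force: [-3.5, 0.5, 10.6]
opening: 0.0003
gripper_force: 5.5
```

Call:
play_rows:
  plan:
    - [0, 0, 0.1, 0, 0, 0]
    - [0, 0, 0, 0, 0, 0]
    - [0, 0, 0, 0, 0, 0]
    - [0, 0, 0, 0, 0, 0]

```text
clock: 11.4
tool_pos: [0.543, -0.1022, 0.0711]
orientation: [-180.0, -0.0, -86.0]
force: [-7.1, 2.2, 19.5]
opening: 0.0005
gripper_force: 9.6
```

The button has hit a hard stop at tip z 0.052. That is 6 mm below its free top at about 0.058, so it is fully down. Releasing.

Call:
play_rows:
  plan:
    - [0, 0, -0.3, 0, 0, 0]
    - [0, 0, -0.5, 0, 0, 0]
    - [0, 0, -1, 0, 0, 0]
    - [0, 0, -2, 0, 0, 0]
    - [0, 0, -2, 0, 0, 0]
    - [0, 0, -2, 0, 0, 0]
    - [0, 0, -2, 0, 0, 0]
    - [0, 0, -2, 0, 0, 0]
    - [0, 0, -2, 0, 0, 0]
    - [0, 0, -1, 0, 0, 0]
    - [0, 0, 0, 0, 0, 0]
    - [0, 0, 0, 0, 0, 0]
    - [0, 0, 0, 0, 0, 0]

```text
clock: 12.48
tool_pos: [0.5424, -0.1021, 0.2165]
orientation: [179.9, 0.0, -86.0]
force: [-0.5, -0.4, -1.0]
opening: 0.0003
gripper_force: 0.0
```

Run:
```python
from h import *
o=get_obs(); print(o['clock'],o['tool_pos'],o['force'])
a=take('scene')['frame'][190:270,270:370]; b=take('wrist')['frame']
c=take('side')['frame'][200:280,320:420]
im=np.hstack([cv2.resize(np.vstack([a,c]),(300,480)),cv2.resize(b[:,120:520],(480,480))])
cv2.imwrite('pics/i.png',im[:,:,::-1])
for c in ['side','scene','wrist']: print([(t,np.round(d['position'],4).tolist(),round(d['score'],2)) for t in ['start_top','mug_centre'] for d in spot_point(c,t)[:2]])
```

```text
12.4833 [ 0.54235199 -0.10208924  0.2164668 ] [-0.47541365 -0.38440139 -1.009552  ]
[('start_top', [0.5399, -0.1029, 0.0582], 0.52), ('mug_centre', [0.5761, 0.2842, 0.0424], 0.92), ('mug_centre', [0.7947, -0.3066, 0.0502], 0.91)]
[('start_top', [0.5453, -0.1017, 0.0556], 0.49), ('mug_centre', [0.7372, 0.2795, 0.0449], 0.95), ('mug_centre', [0.798, -0.3064, 0.0454], 0.74)]
[('start_top', [0.5433, -0.101, 0.0572], 0.61)]
```

View pics/i.png

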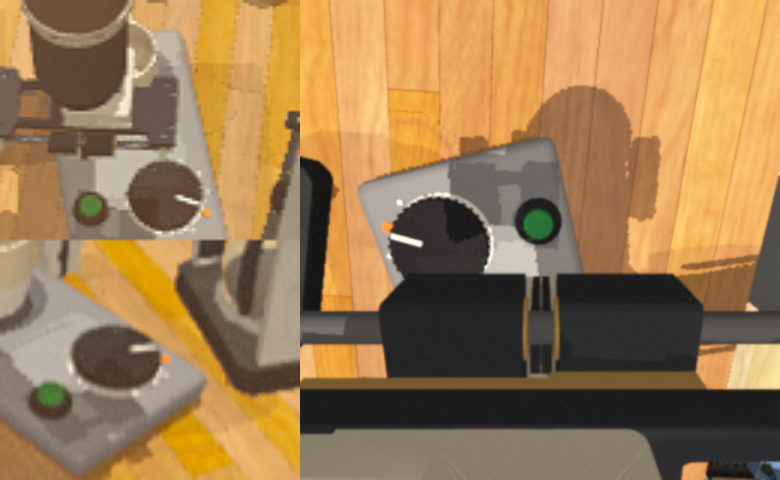

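The pointer is at the orange dot in all three views (wrist view (390,238), dot (386,227)), the button is back up, and the arm is clear. Handing in.

```bash
python3 -c "
from plant import close_job; print(close_job())"
```

```text
the job is handed in; nothing more can be done
None
```

I turned the dial to the orange dot and took the fingers off, then pressed the start button down to its stop and let it come back up. The job is handed in at about 12.5 s on the robot clock; no verdict came back.

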